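# Tread depth of the yellow-marked tyre sample

## Robot

A 7-joint arm with a two-finger parallel gripper is mounted at the origin on the work surface. World frame = base frame: x ahead of the robot, y to its left, z up, the work surface at z = 0. Lengths are in m, angles in rad, forces in N, time in s.
With the tool pointing down it reaches from about 0.4 to 0.85 m from the base axis. Payload 10.4 kg.
Tool frame: the origin (TCP) lies on the centre line of the jaws, within the pads' length; the fingertips stand 17 mm ahead of it and the grasp point (between the pads) lies 2 mm behind it (manip.tcp_to_tips is the distance from the TCP to the fingertips, in m); z points along the fingers, x is the direction in which the jaws open and shut, and the axes are right-handed (so a half turn about z gives the same grasp; the last joint's range is limited). The gripper opens to 85 mm and grips with 20 to 120 N. Pads are 22 mm wide; open, the fingers measure 114 mm over their backs; the gripper's body (76 mm by 85 mm) begins 54 mm behind the grasp point. The pads swing forward as they close: fully open they stand 13 mm farther back than shut.
Start: joints at [1.157, 0.332, -0.065, 1.46, 0.022, 1.35, -0.088], TCP at [0.238, -0.578, 0.248] pointing down, gripper open.
Joint ranges: [-2.6, 2.6], [-0.5, 2.12], [-1.47, 1.34], [0.16, 2.42], [-1.27, 4.41], [0.06, 2.06], [-2.6, 2.6]. Speed limits (rad/s): [2.22, 2.22, 2.79, 2.79, 3.14, 3.14, 3.14].

## Interface

Orientations are given as a unit quaternion [x, y, z, w].
In Python, from workcell import manip gives the robot as it stands.
- The arm moves only by the shell command python3 -m pendant 'ROWS' [FORCE]. ROWS is JSON, a list of rows, each a list of 3 entries, a list of its own where there are three numbers: the shift along the world's x, y, z in cm, then the turn, a rotation vector about the world's x, y, z in degrees, then the closure in counts, from 0 (fully open) to 255 (shut). A call has 1 to 12 rows; each row shifts and turns the pose as measured when the row begins; what a row does not reach is not made up. A row lasts 1/8 s, in which the tool goes at most 62.5 mm and 10.7 degrees, less where a joint would pass 70% of its speed; a pose out of reach is approached as far as the arm can. A call is refused whole if a number of a shift passes 6.25 or a number of a turn 10.7, either way. A call with a gripper value outside its range is refused whole. The fingers move at their own pace and stop on an object; FORCE is the grip in N (left out, the last holds). Time passes only in rows, so rows that do not move let the fingers close. It gives the time, the measured TCP pose, the force and the opening at its end, in the units of the state.
- manip.get_obs(): the state, without advancing time (a new reading comes with each control period).
- manip.camera(name): name is "scene" or "top" or "wrist"; returns a dict with "pixels" (384x512x3 uint8, red, green, blue), "range_z" (384x512 float32, m along the optical axis (not along the pixel's ray), 0 where there is no reading), "K" (3x3 intrinsics, pixels), "origin" and "rotation" of the camera in the world; the wrist camera has in their place "hand_eye" (4x4, takes a point from camera to tool coordinates, whose origin is the TCP and whose axes are the tool frame's). Camera axes: x right, y down, z forward; pixel columns grow to the right and rows downward; lengths in m; the calibration is good to about 2 mm. The wrist camera is an equidistant fisheye: a pixel r from the principal point sees the ray r / f radians off the axis. A picture is of the moment at which its call begins: read the wrist's pose just before it.
- manip.hand_in(): hands the job in, once; it reports no verdict.
The state is a dict: "clock": time; "joint_pos": joint angles; "joint_velocities": joint speeds; "tau": joint torques, N m; "position": TCP position; "ee_rot": TCP orientation; "ft_force": force on the tool from outside, world axes, zero at the start; "torque": the same for the moment, N m; "grip_width": opening from 0.0 (shut) to 1.0 (fully open).
Only numpy, scipy, OpenCV 4.12 (cv2) and the standard library are available. Lean on these libraries where they do the work, as an engineer would, in place of code of your own. Each camera call takes 0.05 s, during which the arm holds its last target.

## Task

Take the orange depth gauge from its wooden holder and measure the groove of the tyre tread sample with yellow paint marks: with the gauge's metal base bridging the groove squarely, push the sprung probe down into the groove until the base sits flat on the ribs on both sides. Then let go and leave the gauge seated there, so that the depth can be read from its red tail. Do not measure or press on the blue- or white-marked samples with it.

Things in the scene. Friction and masses are not known exactly. Their poses are not given: they have to be found in the camera images.
- gauge: Loose depth gauge, 0.28 kg, upright in its holder. Origin: centre of the base's underside; z up. Aluminium base bar 84 mm along y, 30 mm along x, 12 mm thick; on it an orange body 30 x 30 mm, 12 to 64 mm above the underside: grip it there, across either pair of faces. Steel probe, 8 mm thick, sticks out 30 mm below the underside. Red tail on top, 68 mm up at rest, rises with the probe.
- probe (a joint): How far the probe is pushed up into the gauge, m: 0 = fully out, at most 0.029. Groove depth = 30 mm minus this: 0.010 when seated on the yellow sample. A spring (2.5 N + 1 N per 10 mm) pushes it out, a 1.8 N drag holds the reading: the gauge's weight does not push it in, about 3 N more is needed, but once seated it stays when let go.
- holder: Fixed wooden block, 60 mm (x) by 110 mm (y), 45 mm high, with an 18 mm hole down its centre in which the probe hangs; the gauge's base lies on top, long side along the block's long side. Origin: centre of the underside. Lift the gauge 35 mm or more to clear it.
- tread_yellow_groove (a point): Centre of the groove's mouth, level with the rib tops, on the sample with YELLOW paint on its shoulders; 50 mm above the bench, z up. Groove along x: 140 mm long, 30 mm wide (y), 20 mm deep, flat floor, open ends; on each side a rib 40 mm wide of three black rubber lugs, 44 mm long, 4 mm gaps. Fixed to the bench on a plywood board 150 x 120 mm.
- tread_blue: Bystander sample with BLUE paint on its shoulders, groove 12 mm deep. Same make as the yellow one: three lugs a side, screwed to the bench on a plywood board 150 x 120 mm, top 50 mm above the bench. Origin: centre of its underside.
- tread_white: Bystander sample with WHITE paint on its shoulders, groove 26 mm deep. Same make as the yellow one: three lugs a side, screwed to the bench on a plywood board 150 x 120 mm, top 50 mm above the bench. Origin: centre of its underside.
There are look-alikes about, which are no part of the job. Of the things that look like the gauge, the smaller one is meant. What is shaped like the part that bears tread_yellow_groove but turquoise is not meant.

How it is judged:
By the outcome, as a careful person would: the job done as asked, in the order asked, and still so for the second after the job is handed in, with the robot touching nothing.
It also fails if it takes over 40 s, if anything falls off the work surface, if the arm or the gripper's body presses on something with over 40 N, if the wrist force passes 120 N, or if a joint passes its speed limit or range.

## Working session

There is one attempt and no reset: what is moved stays moved. The work goes in short steps, Python scripts to look and compute and a shell command to move; the robot and the scene stay as the last step left them, time stands still between calls to the robot, and variables do not carry over. Pictures are saved under pics/ and viewed, and the job is handed in when it is done.

```bash
mkdir -p pics; ls; python3 - <<'E'
from workcell import manip
import cv2,numpy as np
o=manip.get_obs(); print(o['clock'],o['position'],o['ee_rot'],o['grip_width'],manip.tcp_to_tips)
for n in ['scene','top']:
    c=manip.camera(n); cv2.imwrite(f'pics/{n}0.png',c['pixels'][:,:,::-1]); np.savez(f'{n}0.npz',**c)
    print(n,c['K'].tolist(),c['origin'],c['rotation'].tolist())
E
```

```text
pics
0.0 [ 0.23795302 -0.57754324  0.24751667] [ 8.30936441e-01 -5.56366904e-01 -5.94879205e-04 -3.82097568e-04] 0.9963241323315919 0.017
scene [[426.5334437055666, 0.0, 255.2595789324712], [0.0, 426.5334437055666, 195.55445992278192], [0.0, 0.0, 1.0]] [ 0.93455794 -0.39104585  0.97912966] [0.8486446875437444, 0.42774869435107404, -0.13781498283917817, -0.27899870840161406]
top [[451.27868345999013, 0.0, 259.098875764148], [0.0, 451.27868345999013, 191.97458301933173], [0.0, 0.0, 1.0]] [0.29247825 0.00922277 1.53440064] [0.7143092136854071, -0.6984190642773364, 0.035904207938094894, -0.02615426830258152]
```

View pics/scene0.png

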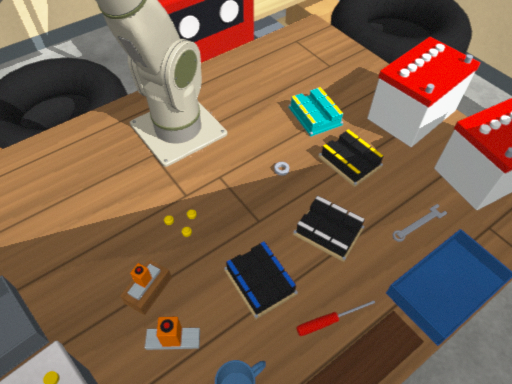

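View pics/top0.png

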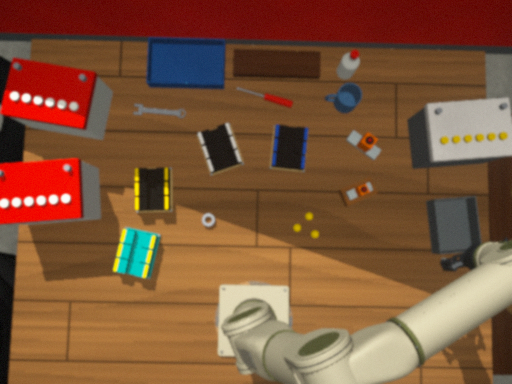

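The scene view shows the small gauge in its wooden holder at (140,275). The larger look-alike is at (168,335), the yellow tread at (352,155) and the turquoise decoy at (317,110). In the top view the gauge is at (362,190) and the yellow tread at (153,189).

```bash
cat > h.py <<'E'
import numpy as np,cv2
from scipy.spatial.transform import Rotation as R
def load(n): return dict(np.load(n))
def pts(c):
    K=c['K'];z=c['range_z'];v,u=np.mgrid[:z.shape[0],:z.shape[1]]
    P=np.stack([(u-K[0,2])/K[0,0]*z,(v-K[1,2])/K[1,1]*z,z],-1)
    W=P@R.from_quat(c['rotation']).as_matrix().T+c['origin']; W[z==0]=np.nan; return W
def ray(c,u,v,h):
    K=c['K'];d=R.from_quat(c['rotation']).as_matrix()@np.array([(u-K[0,2])/K[0,0],(v-K[1,2])/K[1,1],1]);o=c['origin']
    return o+d*(h-o[2])/d[2]
E
python3 - <<'E'
from h import *
for n,g,t in [('scene',(115,255,75,65),(312,122,80,68)),('top',(335,172,50,40),(125,158,60,62))]:
    c=load(n+'0.npz');W=pts(c);hsv=cv2.cvtColor(c['pixels'],cv2.COLOR_RGB2HSV)
    for nm,b,lo,hi in [('orange',g,(5,150,80),(18,255,255)),('yel',t,(22,150,80),(35,255,255))]:
        m=cv2.inRange(hsv,lo,hi);k=np.zeros_like(m);x,y,w,h=b;k[y:y+h,x:x+w]=m[y:y+h,x:x+w]
        nl,l,s,ce=cv2.connectedComponentsWithStats(k)
        for i in range(1,nl):
            if s[i,4]<8: continue
            p=W[l==i]; r=cv2.minAreaRect(np.argwhere(l==i)[:,::-1].astype(np.float32))
            print(n,nm,s[i],ce[i].round(1),np.nanmedian(p,0).round(4),np.nanpercentile(p,[2,98],axis=0).round(4).tolist(),r)
    for nm,b in (('g',g),('t',t)):
        x,y,w,h=b;p=W[y:y+h,x:x+w].reshape(-1,3)
        cv2.imwrite(f'pics/{n}_{nm}.png',cv2.resize(c['pixels'][y:y+h,x:x+w,::-1],None,fx=8,fy=8,interpolation=cv2.INTER_CUBIC))
        for lo,hi in [(.035,.044),(.044,.054),(.054,.062),(.1,.125)]:
            q=p[(p[:,2]>lo)&(p[:,2]<hi)][:,:2]
            if len(q)>10: print(n,nm,lo,len(q),np.median(q,0).round(4),cv2.minAreaRect(q.astype(np.float32)))
E
python3 -c "
import cv2,numpy as np
a=[cv2.resize(cv2.imread('pics/'+f),(390,290)) for f in ['scene_g.png','scene_t.png','top_g.png','top_t.png']]
cv2.imwrite('pics/m.png',np.vstack([np.hstack(a[:2]),np.hstack(a[2:])]))"
```

```text
scene orange [ 120  259   52   56 1209] [145.7 286.6] [ 0.4509 -0.3444  0.044 ] [[0.3714, -0.3988, -0.0], [0.4841, -0.2843, 0.1102]] ((144.0294189453125, 285.11761474609375), (38.930179595947266, 52.307064056396484), 30.963754653930664)
scene orange [157 316  22   4  85] [167.6 317.6] [ 0.574  -0.3422  0.1268] [[0.5092, -0.3599, -0.0029], [0.5903, -0.3186, 0.1298]] ((167.5, 317.5), (3.0, 21.0), 90.0)
scene yel [346 129  37  29 168] [363.9 142.8] [0.4255 0.3944 0.051 ] [[0.3557, 0.3848, 0.0016], [0.4913, 0.4424, 0.0539]] ((364.0, 143.0), (44.40000534057617, 4.000000476837158), 36.869895935058594)
scene yel [323 144  38  30 194] [340.8 158. ] [0.4271 0.2977 0.0501] [[0.3624, 0.2892, 0.0443], [0.4973, 0.3071, 0.0546]] ((341.5000305175781, 158.50003051757812), (45.7589111328125, 4.52903938293457), 38.65980529785156)
scene g 0.035 243 [ 0.4529 -0.345 ] ((0.4359286427497864, -0.34037718176841736), (0.0630689263343811, 0.110841765999794), 24.794584274291992)
scene g 0.044 461 [ 0.449  -0.3446] ((0.4370114803314209, -0.34030863642692566), (0.062196869403123856, 0.11074202507734299), 23.90851
[... 1483 characters left out ...]
36)
top g 0.054 87 [ 0.4326 -0.3223] ((0.4350740611553192, -0.3377467691898346), (0.029686449095606804, 0.09347482025623322), 25.33365821838379)
top g 0.1 92 [ 0.4357 -0.3411] ((0.43680277466773987, -0.3424452543258667), (0.029663842171430588, 0.031845320016145706), 24.390533447265625)
top t 0.035 123 [0.4193 0.3372] ((0.42776402831077576, 0.34509891271591187), (0.13782864809036255, 0.11263471841812134), 2.526752233505249)
top t 0.044 859 [0.429  0.3599] ((0.4291057586669922, 0.3447597324848175), (0.14053975045681, 0.11150892078876495), 3.113255262374878)
top t 0.054 84 [0.4331 0.3245] ((0.4283241331577301, 0.34328126907348633), (0.13710038363933563, 0.10776466131210327), 2.2485318183898926)
```

View pics/m.png

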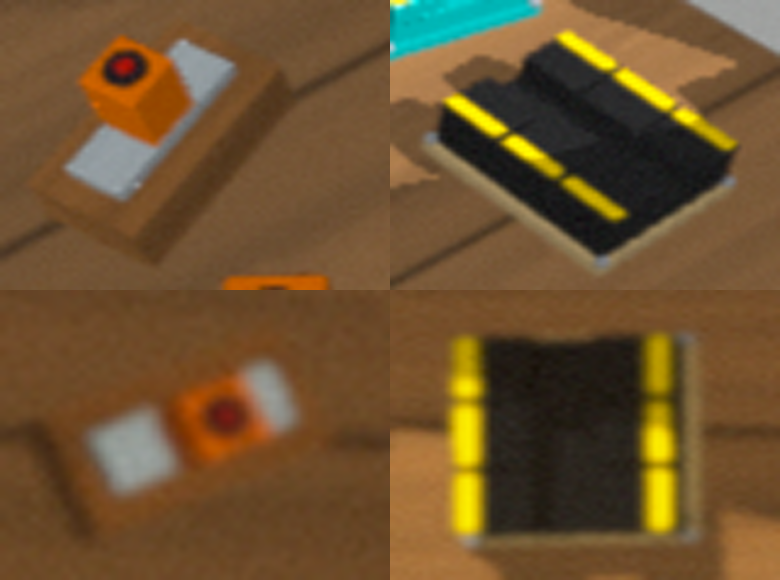

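```bash
python3 - <<'E'
from h import *
for n,t in [('scene',(312,122,80,68)),('top',(125,158,60,62))]:
    c=load(n+'0.npz');W=pts(c);hsv=cv2.cvtColor(c['pixels'],cv2.COLOR_RGB2HSV)
    m=cv2.inRange(hsv,(22,150,60),(35,255,255));k=np.zeros_like(m);x,y,w,h=t;k[y:y+h,x:x+w]=m[y:y+h,x:x+w]
    nl,l,s,ce=cv2.connectedComponentsWithStats(k)
    for i in range(1,nl):
        if s[i,4]<50: continue
        q=np.array([ray(c,u,v,.05)[:2] for v,u in np.argwhere(l==i)],np.float32)
        vx,vy,_,_=cv2.fitLine(q,cv2.DIST_L2,0,.01,.01).ravel()
        print(n,q.mean(0),np.degrees(np.arctan(vy/vx)),cv2.minAreaRect(q))
    # big gauge top heights / red boxes
    if n=='top':
        for nm,(x,y,w,h) in dict(big=(340,120,45,45),box=(60,150,50,75)).items():
            p=W[y:y+h,x:x+w].reshape(-1,3)
            for lo,hi in [(.008,.03),(.03,.08),(.08,.3)]:
                q=p[(p[:,2]>lo)&(p[:,2]<hi)]
                if len(q)>5:print(nm,lo,len(q),np.percentile(q,[2,98],axis=0).round(3).tolist())
E
```

```text
scene [0.42622155 0.39484078] 2.5399294 ((0.4248860478401184, 0.39473170042037964), (0.13994596898555756, 0.015251144766807556), 3.0019478797912598)
scene [0.42938983 0.29786763] 2.986648 ((0.42988136410713196, 0.2976551353931427), (0.14040341973304749, 0.01774129457771778), 2.864964723587036)
top [0.4256953 0.2973531] 3.0253098 ((0.42805248498916626, 0.2970643639564514), (0.14232788980007172, 0.019765568897128105), 2.3163318634033203)
top [0.42486992 0.39316043] 2.88352 ((0.4242032468318939, 0.3938278257846832), (0.1389395147562027, 0.016431592404842377), 2.5810911655426025)
big 0.008 9 [[0.538, -0.402, 0.008], [0.664, -0.286, 0.01]]
big 0.03 318 [[0.549, -0.405, 0.04], [0.633, -0.303, 0.075]]
big 0.08 223 [[0.566, -0.376, 0.084], [0.613, -0.329, 0.135]]
box 0.008 130 [[0.314, 0.516, 0.008], [0.496, 0.626, 0.029]]
box 0.03 308 [[0.317, 0.52, 0.032], [0.495, 0.617, 0.079]]
box 0.08 1914 [[0.323, 0.52, 0.086], [0.496, 0.585, 0.205]]
```

```bash
python3 -m pendant '[[[2.2,2.6,-0.3],[0,0,10.2],0],[[2.2,2.6,-0.3],[0,0,10.2],0],[[2.2,2.6,-0.3],[0,0,10.2],0],[[2.2,2.6,-0.3],[0,0,10.2],0],[[2.2,2.6,-0.3],[0,0,10.2],0],[[2.2,2.6,-0.3],[0,0,10.2],0],[[2.2,2.6,-0.3],[0,0,10.2],0],[[2.2,2.6,-0.3],[0,0,10.2],0],[[2.2,2.6,-0.3],[0,0,10.2],0],[[0,0,0],[0,0,0],0]]' 30
cat > st.py <<'E'
from workcell import manip
from scipy.spatial.transform import Rotation as R
import numpy as np,sys
o=manip.get_obs();M=R.from_quat(o['ee_rot']).as_matrix()
print(o['clock'],o['position'].round(4) if hasattr(o['position'],'round') else o['position'],'yaw',np.degrees(np.arctan2(M[1,0],M[0,0])).round(2),'z',M[:,2].round(4),'F',np.round(o['ft_force'],1),'T',np.round(o['torque'],2),'g',round(o['grip_width'],3),'q',np.round(o['joint_pos'],2))
if len(sys.argv)>3:
    t=np.array([float(a) for a in sys.argv[1:4]]);yaw=np.radians(float(sys.argv[4]))
    G=np.array([[np.cos(yaw),np.sin(yaw),0],[np.sin(yaw),-np.cos(yaw),0],[0,0,-1]]).T
    G=np.column_stack([[np.cos(yaw),np.sin(yaw),0],[np.sin(yaw),-np.cos(yaw),0],[0,0,-1]])
    print('need cm',((t-o['position'])*100).round(2),'turn deg',np.degrees(R.from_matrix(G@M.T).as_rotvec()).round(2))
E
python3 st.py .437 -.3415 .22 24.5
```

```text
clock: 1.35
position: [0.4389, -0.3338, 0.2157]
ee_rot: [0.972, 0.235, -0.003, -0.001]
ft_force: [-0.2, -0.0, -0.5]
grip_width: 1.0
1.35 [ 0.4389 -0.3338  0.2157] yaw 27.18 z [-6.3e-03 -3.0e-04 -1.0e+00] F [-0.2 -0.  -0.5] T [-0.06  0.03  0.01] g 1.0 q [ 0.95  0.23 -0.44  1.68  0.11  1.26  0.96]
need cm [-0.19 -0.77  0.43] turn deg [ 0.01 -0.36 -2.68]
```

```bash
python3 -m pendant '[[[-0.2,-0.8,0],[0,-0.4,-2.7],0],[[0,0,0],[0,0,0],0]]'
python3 st.py .437 -.3415 .14 24.5
python3 - <<'E'
from workcell import manip
from h import *
o=manip.get_obs();c=manip.camera('wrist');c.update(pos=o['position'],rot=o['ee_rot']);np.savez('w1.npz',**c)
print(c['K'].tolist(),c['hand_eye'].round(4).tolist())
cv2.imwrite('pics/w1.png',c['pixels'][:,:,::-1])
E
```

```text
clock: 1.6
position: [0.4354, -0.3439, 0.2153]
ee_rot: [0.978, 0.208, -0.0, 0.0]
ft_force: [0.3, 0.1, 0.3]
grip_width: 1.0
1.6 [ 0.4354 -0.3439  0.2153] yaw 24.02 z [-0.e+00 -3.e-04 -1.e+00] F [0.3 0.1 0.3] T [-0.04  0.03  0.03] g 1.0 q [ 0.96  0.23 -0.43  1.68  0.1   1.26  0.93]
need cm [ 0.16  0.24 -7.53] turn deg [ 0.02 -0.    0.48]
[[297.3186396354542, 0.0, 257.5103069541082], [0.0, 297.3186396354542, 188.34826513999872], [0.0, 0.0, 1.0]] [[1.0, -0.0, 0.0017, -0.0006], [-0.0005, 0.9518, 0.3068, -0.0787], [-0.0016, -0.3068, 0.9518, -0.1266], [0.0, 0.0, 0.0, 1.0]]
```

View pics/w1.png

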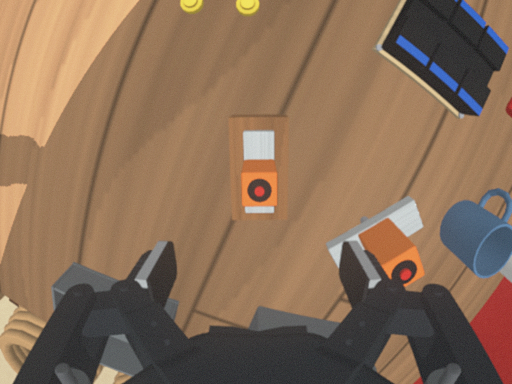

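Wrist view: the gauge is centred at (259,190) between the jaws and aligned with them. I'll refine its position from the red tail and the body top.

```bash
cat >> h.py <<'E'
def wray(c,u,v,h):
    K=c['K'];a=np.array([u-K[0,2],v-K[1,2]]);r=np.hypot(*a);th=r/K[0,0]
    d=np.array([*(a/r*np.sin(th)),np.cos(th)]);H=c['hand_eye'];Rt=R.from_quat(c['rot']).as_matrix()
    d=Rt@(H[:3,:3]@d);o=Rt@H[:3,3]+c['pos'];return o+d*(h-o[2])/d[2]
E
python3 - <<'E'
from h import *
c=load('w1.npz');hsv=cv2.cvtColor(c['pixels'],cv2.COLOR_RGB2HSV)
m=np.zeros((384,512),np.uint8);m[160:220,230:290]=255
red=cv2.inRange(hsv,(0,150,60),(4,255,255))|cv2.inRange(hsv,(172,120,60),(180,255,255));red&=m
ys,xs=np.nonzero(red);print('red',len(xs),xs.mean(),ys.mean(),wray(c,xs.mean(),ys.mean(),.113))
o=cv2.inRange(hsv,(5,150,180),(18,255,255));o&=m
_,l,s,ce=cv2.connectedComponentsWithStats(o);i=1+s[1:,4].argmax();print(s[i])
ys,xs=np.nonzero(l==i)
q=np.array([wray(c,u,v,.109)[:2] for u,v in zip(xs,ys)],np.float32);print(cv2.minAreaRect(q))
g=cv2.inRange(hsv,(0,0,140),(180,60,255));m[:]=0;m[122:220,238:282]=255;g&=m
ys,xs=np.nonzero(g);q=np.array([wray(c,u,v,.057)[:2] for u,v in zip(xs,ys)],np.float32);print(cv2.minAreaRect(q))
E
```

```text
red 84 259.01190476190476 190.95238095238096 [ 0.43524445 -0.34101183  0.113     ]
[ 241  160   37   47 1114]
((0.43300125002861023, -0.33624324202537537), (0.02974124066531658, 0.03933903947472572), 25.137414932250977)
((0.4350924491882324, -0.34036779403686523), (0.030369535088539124, 0.08497725427150726), 24.908170700073242)
```

```bash
python3 -m pendant '[[[0,0.3,-3],[0,0,0.8],0],[[0,0,-4],[0,0,0],0],[[0,0,-2],[0,0,0],0],[[0,0,-1],[0,0,0],0],[[0,0,0],[0,0,0],0]]'
python3 st.py .4357 -.3408 .083 24.8
```

```text
clock: 2.28
position: [0.4337, -0.3439, 0.1137]
ee_rot: [0.977, 0.212, 0.0, 0.001]
ft_force: [-0.9, 0.7, 0.2]
grip_width: 1.0
2.275 [ 0.4337 -0.3439  0.1137] yaw 24.43 z [ 0.0012 -0.0024 -1.    ] F [-0.9  0.7  0.2] T [-0.   -0.02 -0.03] g 1.0 q [ 0.95  0.32 -0.42  1.79  0.15  1.06  0.9 ]
need cm [ 0.2   0.31 -3.07] turn deg [0.14 0.07 0.37]
```

```bash
python3 -m pendant '[[[0.2,0.3,-1],[0.1,0.1,0.4],0],[[0,0,-1.0],[0,0,0],0],[[0.0,0.0,-1.0],[0,0,0],0],[[0,0,0],[0,0,0],0]]'
python3 st.py .4357 -.3408 .083 24.8
```

```text
clock: 2.78
position: [0.4366, -0.3413, 0.0834]
ee_rot: [0.977, 0.215, 0.0, 0.001]
ft_force: [-0.0, -0.1, 0.1]
grip_width: 1.0
2.775 [ 0.4366 -0.3413  0.0834] yaw 24.83 z [ 0.0014 -0.0022 -1.    ] F [-0.  -0.1  0.1] T [ 0.05  0.02 -0.02] g 1.0 q [ 0.94  0.36 -0.42  1.81  0.17  1.    0.88]
need cm [-0.09  0.05 -0.04] turn deg [ 0.13  0.08 -0.03]
```

```bash
python3 -m pendant '[[[-0.1,0,0],[0.1,0.1,0],60],[[0,0,0],[0,0,0],110],[[0,0,0],[0,0,0],255],[[0,0,0],[0,0,0],255],[[0,0,0],[0,0,0],255],[[0,0,0],[0,0,0],255],[[0,0,0],[0,0,0],255]]' 60
python3 st.py .4357 -.3408 .083 24.8
```

```text
clock: 3.65
position: [0.4359, -0.3418, 0.0842]
ee_rot: [0.977, 0.215, 0.0, 0.001]
ft_force: [0.3, 0.4, -0.3]
grip_width: 0.344
3.65 [ 0.4359 -0.3418  0.0842] yaw 24.82 z [ 5.0e-04 -1.3e-03 -1.0e+00] F [ 0.3  0.4 -0.3] T [-0.05 -0.01  0.02] g 0.344 q [ 0.94  0.36 -0.42  1.81  0.17  1.    0.88]
need cm [-0.02  0.1  -0.12] turn deg [ 0.07  0.03 -0.02]
```

```bash
python3 -m pendant '[[[0,0,1],[0,0,0],255],[[0,0,2.5],[0,0,0],255],[[0,0,4],[0,0,0],255],[[0,0,4],[0,0,0],255],[[0,0,2],[0,0,0],255],[[0,0,0],[0,0,0],255]]'
python3 st.py .427 .3458 .20 2.8
python3 - <<'E'
from workcell import manip
from h import *
o=manip.get_obs();c=manip.camera('wrist');c.update(pos=o['position'],rot=o['ee_rot']);np.savez('w2.npz',**c)
cv2.imwrite('pics/w2.png',c['pixels'][:,:,::-1])
E
```

```text
clock: 4.4
position: [0.4344, -0.3401, 0.2244]
ee_rot: [0.977, 0.215, -0.001, -0.001]
ft_force: [-0.0, -0.2, -3.1]
grip_width: 0.342
4.4 [ 0.4344 -0.3401  0.2244] yaw 24.87 z [-1.6e-03  8.0e-04 -1.0e+00] F [-0.  -0.2 -3.1] T [-0.04  0.04  0.01] g 0.342 q [ 0.96  0.22 -0.44  1.67  0.1   1.28  0.94]
need cm [-0.74 68.59 -2.44] turn deg [ -0.07  -0.08 -22.07]
```

View pics/w2.png

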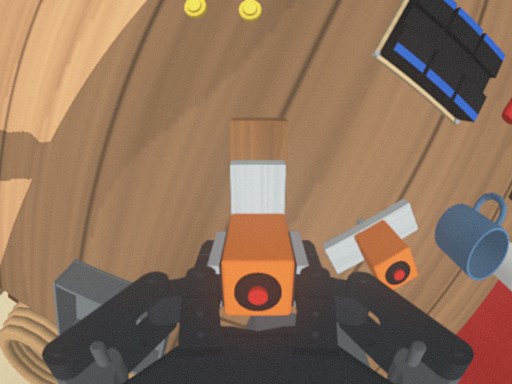

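```bash
python3 - <<'E'
from h import *
c=load('w2.npz');hsv=cv2.cvtColor(c['pixels'],cv2.COLOR_RGB2HSV)
M=R.from_quat(c['rot']).as_matrix()
m=np.zeros((384,512),np.uint8);m[265:320,225:295]=255
red=cv2.inRange(hsv,(0,150,60),(4,255,255))|cv2.inRange(hsv,(172,120,60),(180,255,255));red&=m
ys,xs=np.nonzero(red);p=wray(c,xs.mean(),ys.mean(),c['pos'][2]+.0288);print(len(xs),xs.mean(),ys.mean(),'tool',M.T@(p-c['pos']))
# base near end edge corners (underside height .0392 below)
for u,v in [(231,161),(285,161)]:
    p=wray(c,u,v,c['pos'][2]-.0272);print('tool',M.T@(p-c['pos']))
E
python3 -m pendant '[[[0,2,0],[0,0,0],255],[[0,4,0],[0,0,-1],255],[[0,6,0],[0,0,-2],255],[[0,6,0],[0,0,-2],255],[[0,6,0],[0,0,-2],255],[[0,6,0],[0,0,-2],255],[[0,6,0],[0,0,-2],255],[[0,6,0],[0,0,-2],255],[[0,6,0],[0,0,-2],255],[[0,6,0],[0,0,-2],255],[[0,4,0],[0,0,-2],255],[[0,0,0],[0,0,0],255]]'
python3 st.py .427 .3458 .20 2.8
```

```text
319 257.6112852664577 295.33542319749216 tool [-0.00034581 -0.00094695 -0.02879828]
tool [-0.01439463 -0.04435046  0.0272806 ]
tool [ 0.01427777 -0.04436503  0.02724772]
clock: 5.95
position: [0.417, 0.2654, 0.2102]
ee_rot: [0.999, 0.049, -0.008, -0.004]
ft_force: [-1.4, 0.5, -4.1]
grip_width: 0.343
5.95 [0.417  0.2654 0.2102] yaw 5.6 z [-0.0166  0.0073 -0.9998] F [-1.4  0.5 -4.1] T [-0.07 -0.02  0.06] g 0.343 q [ 0.29  0.2  -1.03  1.8   0.16  1.25 -0.68]
need cm [ 1.    8.04 -1.02] turn deg [-0.44 -0.94 -2.8 ]
```

```bash
python3 -m pendant '[[[0.5,3,-0.5],[-0.2,-0.5,-1.4],255],[[0.5,3,-0.5],[-0.2,-0.5,-1.4],255],[[0,2,0],[0,0,0],255],[[0,0,-1],[0,0,0],255],[[0,0,0],[0,0,0],255]]'
python3 st.py .427 .3443 .16 2.8
```

```text
clock: 6.58
position: [0.4237, 0.343, 0.1843]
ee_rot: [1.0, 0.024, -0.002, 0.004]
ft_force: [0.2, -0.8, -3.2]
grip_width: 0.342
6.575 [0.4237 0.343  0.1843] yaw 2.73 z [-0.0046 -0.0073 -1.    ] F [ 0.2 -0.8 -3.2] T [ 0.06 -0.05  0.02] g 0.342 q [ 0.06  0.37 -0.99  1.71  0.32  1.25 -0.96]
need cm [ 0.33  0.13 -2.43] turn deg [ 0.42 -0.26  0.07]
```

```bash
python3 -m pendant '[[[0.3,0.1,-1.2],[0.4,-0.3,0],255],[[0,0,-1.2],[0,0,0],255],[[0,0,0],[0,0,0],255]]'
python3 st.py .427 .3443 .16 2.8
python3 - <<'E'
from workcell import manip
from h import *
o=manip.get_obs();c=manip.camera('wrist');c.update(pos=o['position'],rot=o['ee_rot']);np.savez('w3.npz',**c)
cv2.imwrite('pics/w3.png',c['pixels'][:,:,::-1])
c=manip.camera('scene');np.savez('s3.npz',**c)
cv2.imwrite('pics/s3.png',cv2.resize(c['pixels'][60:220,250:450,::-1],None,fx=3,fy=3))
E
```

```text
clock: 6.95
position: [0.4274, 0.3412, 0.1581]
ee_rot: [1.0, 0.022, 0.001, 0.001]
ft_force: [-0.1, 0.4, -2.9]
grip_width: 0.339
6.95 [0.4274 0.3412 0.1581] yaw 2.56 z [ 0.0011 -0.002  -1.    ] F [-0.1  0.4 -2.9] T [ 0.03  0.04 -0.02] g 0.339 q [ 0.06  0.39 -0.98  1.74  0.35  1.19 -0.97]
need cm [-0.04  0.31  0.19] turn deg [0.11 0.06 0.24]
```

View pics/w3.png

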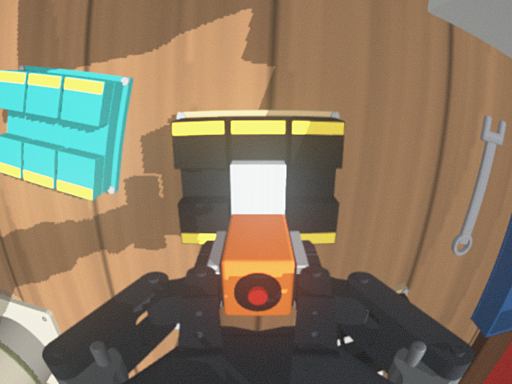

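View pics/s3.png

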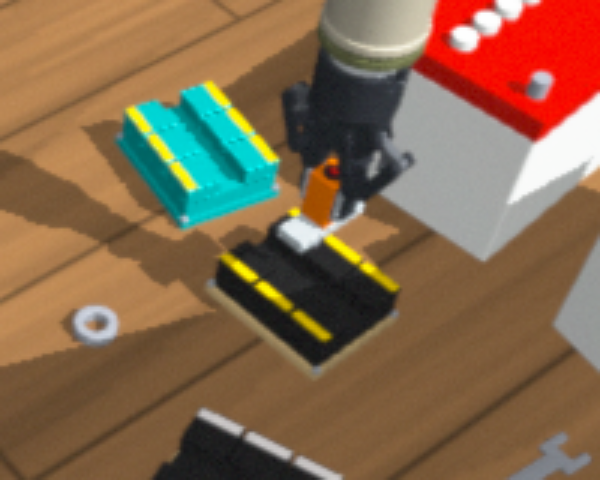

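Wrist view: the gauge at x≈258 is centred along the yellow sample. The stripes are at rows 128 and 238, with the turquoise decoy off to the left. I'll cross-check the stripe positions in the wrist view.

```bash
python3 - <<'E'
from h import *
c=load('w3.npz');hsv=cv2.cvtColor(c['pixels'],cv2.COLOR_RGB2HSV)
m=cv2.inRange(hsv,(22,150,80),(35,255,255));m[:,:165]=0;m[:,350:]=0
n,l,s,ce=cv2.connectedComponentsWithStats(m)
for i in range(1,n):
    if s[i,4]>40: print(s[i],wray(c,*ce[i],.05).round(4))
E
```

```text
[302 121  42  14 469] [0.4792 0.3972 0.05  ]
[181 233  30  11 180] [0.3694 0.2946 0.05  ]
[301 233  35  11 287] [0.4853 0.3001 0.05  ]
```

```bash
python3 -m pendant '[[[0,0.3,-1],[0.1,0.1,0.2],255],[[0,0,-2],[0,0,0],255],[[0,0,-1.5],[0,0,0],255],[[0,0,-0.3],[0,0,0],255],[[0,0,0],[0,0,0],255]]'
python3 st.py .427 .3443 .0892 2.8
```

```text
clock: 7.68
position: [0.4275, 0.3451, 0.1074]
ee_rot: [1.0, 0.024, -0.0, -0.0]
ft_force: [-0.3, -0.1, -1.6]
grip_width: 0.347
7.675 [0.4275 0.3451 0.1074] yaw 2.8 z [-2.e-04  9.e-04 -1.e+00] F [-0.3 -0.1 -1.6] T [ 0.04 -0.02 -0.04] g 0.347 q [ 0.02  0.46 -0.94  1.79  0.41  1.11 -1.02]
need cm [-0.05 -0.08 -1.82] turn deg [-0.05 -0.01 -0.  ]
```

```bash
for i in 1; do python3 -m pendant '[[[0,-0.1,-0.5],[0,0,0],255],[[0,0,-0.4],[0,0,0],255],[[0,0,-0.3],[0,0,0],255],[[0,0,0],[0,0,0],255]]'; done
python3 st.py .427 .3443 .0892 2.8
```

```text
clock: 8.18
position: [0.428, 0.3445, 0.096]
ee_rot: [1.0, 0.024, 0.001, -0.001]
ft_force: [-0.1, 0.0, -2.6]
grip_width: 0.347
8.175 [0.428  0.3445 0.096 ] yaw 2.8 z [ 0.0014  0.0016 -1.    ] F [-0.1  0.  -2.6] T [-0.14  0.12  0.03] g 0.347 q [ 0.01  0.47 -0.94  1.8   0.43  1.09 -1.03]
need cm [-0.1  -0.02 -0.68] turn deg [-0.09  0.08  0.  ]
```

```bash
python3 -m pendant '[[[0,0,-0.4],[-0.1,0.1,0],255],[[0,0,-0.2],[0,0,0],255],[[0,0,0],[0,0,0],255]]'
python3 st.py .427 .3443 .0892 2.8
```

```text
clock: 8.55
position: [0.4282, 0.3448, 0.0902]
ee_rot: [1.0, 0.024, 0.0, -0.0]
ft_force: [-1.4, -1.1, 1.0]
grip_width: 0.343
8.55 [0.4282 0.3448 0.0902] yaw 2.79 z [ 3.e-04  0.e+00 -1.e+00] F [-1.4 -1.1  1. ] T [-0.3   0.27 -0.01] g 0.343 q [ 0.    0.48 -0.93  1.8   0.44  1.08 -1.03]
need cm [-0.12 -0.05 -0.1 ] turn deg [-0.    0.02  0.01]
```

```bash
python3 -m pendant '[[[0,0,-0.15],[0,0,0],255],[[0,0,0],[0,0,0],255]]'
python3 st.py .427 .3443 .0892 2.8; python3 -m pendant '[[[0,0,-0.15],[0,0,0],255],[[0,0,0],[0,0,0],255]]'
python3 st.py .427 .3443 .0892 2.8
```

```text
clock: 8.8
position: [0.4282, 0.3448, 0.0892]
ee_rot: [1.0, 0.024, 0.0, 0.0]
ft_force: [-2.1, -0.9, 1.7]
grip_width: 0.343
8.8 [0.4282 0.3448 0.0892] yaw 2.79 z [ 6.e-04 -3.e-04 -1.e+00] F [-2.1 -0.9  1.7] T [-0.29  0.33 -0.  ] g 0.343 q [ 0.    0.48 -0.93  1.8   0.44  1.08 -1.03]
need cm [-0.12 -0.05 -0.  ] turn deg [0.02 0.03 0.01]
clock: 9.05
position: [0.4283, 0.345, 0.0894]
ee_rot: [1.0, 0.024, 0.001, 0.001]
ft_force: [-0.7, -0.6, -1.3]
grip_width: 0.346
9.05 [0.4283 0.345  0.0894] yaw 2.79 z [ 0.0014 -0.0011 -1.    ] F [-0.7 -0.6 -1.3] T [-0.07  0.18 -0.04] g 0.346 q [ 0.    0.48 -0.93  1.8   0.44  1.08 -1.04]
need cm [-0.13 -0.07 -0.02] turn deg [0.07 0.08 0.01]
```

```bash
python3 -m pendant '[[[0,0,-0.3],[0,0,0],255],[[0,0,-0.2],[0,0,0],255]]'
python3 st.py .427 .3443 .0892 2.8; python3 -m pendant '[[[0,0,-0.4],[0,0,0],255]]'
python3 st.py .427 .3443 .0892 2.8
```

```text
clock: 9.3
position: [0.4291, 0.3457, 0.0891]
ee_rot: [1.0, 0.024, 0.002, 0.001]
ft_force: [-6.2, -6.8, 22.0]
grip_width: 0.345
9.3 [0.4291 0.3457 0.0891] yaw 2.74 z [ 0.0043 -0.0025 -1.    ] F [-6.2 -6.8 22. ] T [-1.34  1.76  0.06] g 0.345 q [-0.    0.48 -0.93  1.8   0.44  1.08 -1.04]
need cm [-0.21 -0.14  0.01] turn deg [0.14 0.25 0.06]
clock: 9.43
position: [0.4297, 0.3463, 0.0889]
ee_rot: [1.0, 0.024, 0.003, 0.002]
ft_force: [-17.0, -21.8, 65.6]
grip_width: 0.348
9.425 [0.4297 0.3463 0.0889] yaw 2.71 z [ 0.0067 -0.0036 -1.    ] F [-17.  -21.8  65.6] T [-4.26  4.41 -0.02] g 0.348 q [-0.    0.49 -0.93  1.8   0.45  1.08 -1.04]
need cm [-0.27 -0.2   0.03] turn deg [0.21 0.38 0.09]
```

```bash
python3 -m pendant '[[[0,0,0],[0,0,0],255],[[0,0,0],[0.2,0.4,0],255]]'
python3 st.py .427 .3443 .0892 2.8
python3 - <<'E'
from workcell import manip
from h import *
o=manip.get_obs();c=manip.camera('wrist');c.update(pos=o['position'],rot=o['ee_rot']);np.savez('w4.npz',**c)
c2=manip.camera('scene')
cv2.imwrite('pics/w4.png',np.hstack([cv2.resize(c['pixels'][100:330,160:360,::-1],None,fx=2,fy=2),cv2.resize(c2['pixels'][105:205,300:400,::-1],(400,460))]))
E
```

```text
clock: 9.68
position: [0.4304, 0.3468, 0.0899]
ee_rot: [1.0, 0.024, 0.001, -0.001]
ft_force: [0.0, 0.3, 0.7]
grip_width: 0.346
9.675 [0.4304 0.3468 0.0899] yaw 2.71 z [ 0.0018  0.0011 -1.    ] F [0.  0.3 0.7] T [-0.09 -0.   -0.02] g 0.346 q [-0.    0.49 -0.93  1.79  0.44  1.08 -1.04]
need cm [-0.34 -0.25 -0.07] turn deg [-0.06  0.1   0.09]
```

View pics/w4.png

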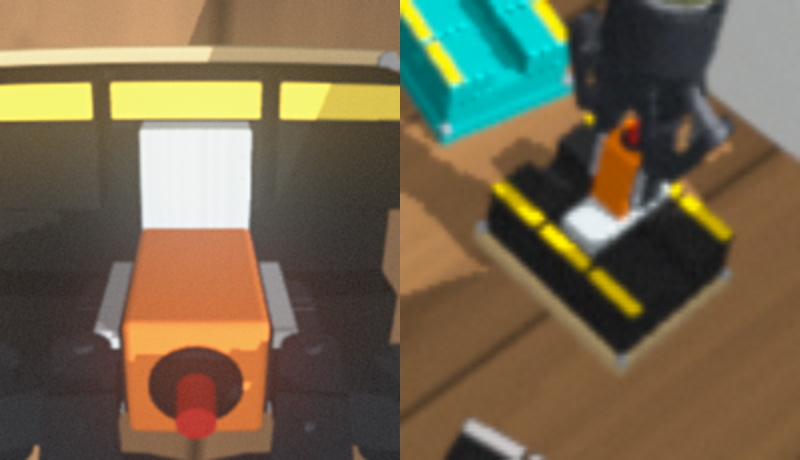

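The tail has clearly risen. I'll press lightly once more and open the jaws while still pressing, so that lifting doesn't raise the base.

```bash
python3 -m pendant '[[[0,0,-0.3],[0,0.1,0],255],[[0,0,-0.2],[0,0,0],255],[[0,0,-0.15],[0,0,0],255]]'
python3 st.py .43 .3465 .0892 2.8
```

```text
clock: 10.15
position: [0.4305, 0.347, 0.0891]
ee_rot: [1.0, 0.023, 0.001, 0.001]
ft_force: [-7.4, -7.2, 21.1]
grip_width: 0.341
10.15 [0.4305 0.347  0.0891] yaw 2.67 z [ 0.0011 -0.0029 -1.    ] F [-7.4 -7.2 21.1] T [-1.51  1.48  0.06] g 0.341 q [-0.01  0.49 -0.92  1.79  0.44  1.08 -1.04]
need cm [-0.05 -0.05  0.01] turn deg [0.16 0.06 0.13]
```

```bash
python3 -m pendant '[[[0,0,-0.15],[0,0,0],200],[[0,0,-0.1],[0,0,0],120],[[0,0,0],[0,0,0],60],[[0,0,0],[0,0,0],0],[[0,0,0],[0,0,0],0],[[0,0,0],[0,0,0],0]]' 20
python3 st.py .43 .3465 .0892 2.8
```

```text
clock: 10.9
position: [0.4302, 0.3467, 0.0866]
ee_rot: [1.0, 0.023, -0.0, 0.002]
ft_force: [-0.1, 0.5, 0.0]
grip_width: 0.995
10.9 [0.4302 0.3467 0.0866] yaw 2.66 z [-2.0e-04 -4.2e-03 -1.0e+00] F [-0.1  0.5  0. ] T [-0.04  0.02  0.02] g 0.995 q [-0.01  0.49 -0.92  1.79  0.44  1.08 -1.04]
need cm [-0.02 -0.02  0.26] turn deg [ 0.24 -0.01  0.14]
```

Released. I'll lift straight up, then look.

```bash
python3 -m pendant '[[[0,0,1],[0,0,0],0],[[0,0,2],[0,0,0],0],[[0,0,3],[0,0,0],0],[[0,0,4],[0,0,0],0],[[0,-1,3],[0,0,0],0],[[0,-5,0],[0,0,0],0],[[-1,-5,0],[0,0,0],0],[[0,-5,0],[0,0,0],0],[[0,0,0],[0,0,0],0]]'
python3 st.py
python3 - <<'E'
from workcell import manip
from h import *
o=manip.get_obs();c=manip.camera('wrist');c.update(pos=o['position'],rot=o['ee_rot']);np.savez('w5.npz',**c)
c2=manip.camera('scene');np.savez('s5.npz',**c2);c3=manip.camera('top');np.savez('t5.npz',**c3)
cv2.imwrite('pics/w5.png',c['pixels'][:,:,::-1])
cv2.imwrite('pics/s5.png',np.hstack([cv2.resize(c2['pixels'][105:205,300:400,::-1],(400,400),interpolation=2),cv2.resize(c3['pixels'][150:230,115:195,::-1],(400,400),interpolation=2)]))
W=pts(c2);x,y,w,h=312,110,80,80
p=W[y:y+h,x:x+w].reshape(-1,3);k=(abs(p[:,0]-.43)<.05)&(abs(p[:,1]-.345)<.06)
p=p[k]
for lo,hi in [(.056,.07),(.105,.122),(.122,.14)]:
    q=p[(p[:,2]>lo)&(p[:,2]<hi)]
    if len(q)>4: print(lo,len(q),np.median(q,0),cv2.minAreaRect(q[:,:2].astype(np.float32)))
E
```

```text
clock: 12.02
position: [0.4187, 0.1855, 0.2317]
ee_rot: [1.0, 0.025, 0.004, 0.001]
ft_force: [-0.1, 0.7, 0.1]
grip_width: 0.999
12.025 [0.4187 0.1855 0.2317] yaw 2.92 z [ 0.0079 -0.0014 -1.    ] F [-0.1  0.7  0.1] T [-0.01  0.1   0.05] g 0.999 q [ 0.5   0.02 -1.01  1.87  0.03  1.26 -0.47]
0.056 153 [0.43804151 0.32788651 0.06200151] ((0.4331841468811035, 0.34700852632522583), (0.08609266579151154, 0.030113553628325462), 88.97830200195312)
0.105 100 [0.43634555 0.34192529 0.11402695] ((0.4324524998664856, 0.3465753197669983), (0.029993977397680283, 0.03149612620472908), 3.691046714782715)
0.122 10 [0.4316524  0.34633519 0.12635029] ((0.4321426451206207, 0.3471360206604004), (0.005994321778416634, 0.009832348674535751), 40.680240631103516)
```

View pics/s5.png

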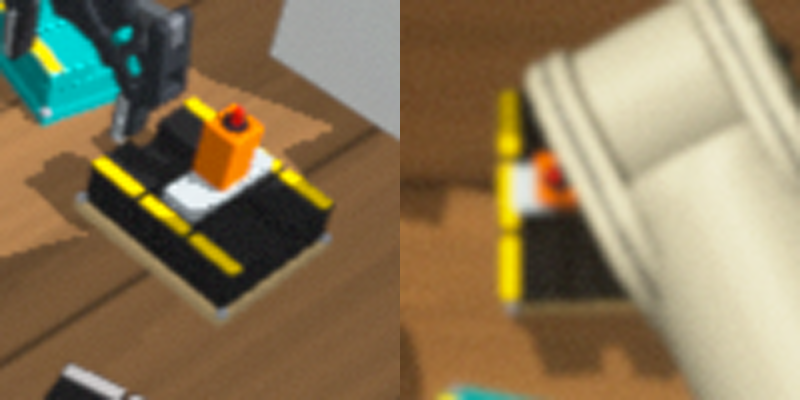

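View pics/w5.png

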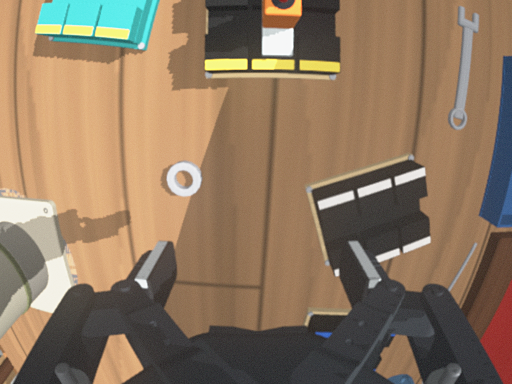

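The gauge stands square across the yellow groove, with its base top at 62 mm, body top at 114 mm and tail at about 126–128 mm. All of these match the seated geometry. One last check is that both base ends are level.

```bash
python3 - <<'E'
from h import *
c=load('s5.npz');W=pts(c);p=W[105:205,300:400].reshape(-1,3)
k=(abs(p[:,0]-.431)<.012)
for a,b in [(.308,.328),(.366,.388)]:
    q=p[k&(p[:,1]>a)&(p[:,1]<b)&(p[:,2]>.04)&(p[:,2]<.08)];print(len(q),np.median(q,0).round(4),q[:,2].std())
k=(abs(p[:,0]-.431)<.04)
for a,b in [(.306,.33),(.36,.385)]:
    q=p[(p[:,1]>a)&(p[:,1]<b)&(p[:,2]>.04)&(p[:,2]<.056)&(abs(p[:,0]-.43)<.06)];print('rib',len(q),np.median(q,0).round(4))
E
```

```text
48 [0.43   0.3175 0.0622] 0.0018854631143558767
11 [0.4386 0.3819 0.0614] 0.0018054135331032146
rib 194 [0.4458 0.3174 0.0501]
rib 171 [0.4592 0.3698 0.0498]
```

Both ends sit 12 mm above their ribs, within noise. I'm handing the job in.

```bash
python3 -c "
from workcell import manip
print(manip.hand_in())"
```

```text
the job is handed in; nothing more can be done
None
```

I took the small orange gauge from its holder and set it square across the groove of the yellow-marked sample. I pressed it down until it stopped, let go while still pressing, and backed the arm clear. The job was handed in at about 12 s, and nothing touched the blue, white or turquoise samples.

**Seating:** in the last scene picture the base top was at 62.2 mm on one end and 61.4 mm on the other. The rib tops read about 50 mm and the base is 12 mm thick, so it sits flat within the depth noise of about 2 mm. The 61.4 mm figure rests on only 11 depth points.

**Alignment:** the base is about 1° off square to the groove, and the gauge sits within about 5 mm of the groove's centre.

**Reading:** the red tail stood at about 126 mm from only 10 depth points, against the 128 mm expected when seated. That is slightly low but within the noise.

**Forces:** the wrist force reached about 65–70 N for a moment on the first press and about 21 N before I let go (limit 120 N). In between, the gauge rose about 0.8 mm when I eased off, so I pressed again before releasing.

The final top view was partly blocked by the arm, so it only confirmed one side of the gauge.

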